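Push the taped carton through the dispatch gate

ROBOT

A 6-joint arm with a two-finger parallel gripper is mounted at the origin on the work surface. World frame = base frame: x ahead of the robot, y to its left, z up, the work surface at z = 0. Lengths are in m, angles in degrees, forces in N, time in s.
With the tool pointing down it reaches from about 0.4 to 0.825 m from the base axis. Payload 7 kg.
Tool frame: the origin (TCP) lies at the centre of the arm's flange, where the gripper is bolted on; the fingertips stand 178 mm ahead of it and the grasp point (between the pads) lies 159 mm ahead of it (tip_reach is the distance from the TCP to the fingertips, in m); z points along the fingers, y is the line along which they close (so a half turn about z gives the same grasp; the last joint's range is limited). The gripper opens to 88 mm and grips with 3 to 60 N. Pads are 19 mm wide; open, the fingers measure 130 mm over their backs; the gripper's body (78 mm by 193 mm) begins 47 mm behind the grasp point.
Start: joints at [88.929, 20.546, 0.682, 0, -70.136, -16.507], TCP at [0.204, 0.643, 0.405] pointing down, gripper open.
Joint ranges: [-176.03, 176.03], [-82.01, 121.73], [-58.28, 71.71], [-173.87, 95.51], [-174.79, -0.11], [-173.66, 173.66]. Speed limits (degrees/s): [136.94, 136.94, 172.46, 180, 180, 180].

INTERFACE

Orientations are given as [roll, pitch, yaw] about the fixed x, y, z axes, in that order (R = Rz(yaw) Ry(pitch) Rx(roll)).
In Python, from plant import * gives the robot as it stands.
- The arm moves only by the shell command python3 -m handwheel 'ROWS'. ROWS is JSON, a list of rows, each a list of 7 numbers: the opening, from -1 (shut) to 1 (fully open), then the shift along the tool's x, y, z as a fraction of full scale, then the turn, a rotation vector about the tool's x, y, z as a fraction of full scale. A call has 1 to 5 rows; each row shifts and turns the commanded pose from where the row before left it, along the tool's axes as they then stand; what a row does not reach is not made up. Full scale, the value 1, is 0.025 m for a shift and 6 degrees for a turn. A row lasts 1/8 s, in which the tool goes at most 62.5 mm and 10.7 degrees, less where a joint would pass 70% of its speed; a pose out of reach is approached as far as the arm can. A call with a number of a shift or a turn outside -1 to 1 is refused whole. A call with a gripper value outside its range is refused whole. The fingers move at their own pace and stop on an object; the grip force is fixed at half the most. Time passes only in rows, so rows that do not move let the fingers close. It gives the time, the measured TCP pose, the force, the opening and the grip force at its end, in the units of the state.
- get_obs(): the state, without advancing time (a new reading comes with each control period).
- snapshot(name): name is "scene" or "top" or "wrist"; returns a dict with "color" (480x640x3 uint8, red, green, blue), "fx", "fy", "cx", "cy" (pixels), "R" (3x3) and "t" (3): a world point X has camera coordinates R X + t; the wrist camera has in their place "tool_from_camera" (4x4, takes a point from camera to tool coordinates, whose origin is the TCP and whose axes are the flange's). Camera axes: x right, y down, z forward; pixel columns grow to the right and rows downward; lengths in m; the calibration is good to about 2 mm. A picture is of the moment at which its call begins: read the wrist's pose just before it. There is no depth.
- close_job(): hands the job in; it is judged then, once.
The state is a dict: "clock": time; "joint_pos": joint angles; "qvel": joint speeds; "tau": joint torques, N m; "tool_pos": TCP position; "orientation": TCP orientation; "force": force on the tool from outside, world axes, zero at the start; "moment": the same for the moment, N m; "opening": finger opening in m; "gripper_force": force on a finger pad.
Only numpy, scipy, OpenCV 4.12 (cv2) and the standard library are available. Lean on these libraries where they do the work, as an engineer would, in place of code of your own. Each camera call takes 0.05 s, during which the arm holds its last target. There are 200 camera calls.

TASK

Push the carton with the red tape along the bench, narrow end first, through the gap between the two short steel posts and on until it is squarely up against the yellow stop plate, wholly past the posts. Only push it: keep it flat on the bench, never lift or tip it, and leave everything else on the bench where it is. Then take the hand away.

Things in the scene. Friction and masses are not known exactly. Their poses are not given: they have to be found in the camera images.
- carton: Closed cardboard carton, red tape along the middle of its top and down both narrow ends; loose, 0.25 to 0.5 kg. 88 mm wide (x), 116 mm long (y, along the tape), 45 mm high. Origin: centre of its underside. The same either way round. Starts on the gate's -y side, its y axis within 0.6 rad of the gate's, up to 15 cm to either side of the centre line.
- gate: Gate, fixed to the bench. +y is the direction of travel. Origin: on the bench, mid-gap. Two dark steel posts with yellow caps, each 28 (x) by 36 (y) by 45 mm high, centred at x = -61 and +61, y = 0 mm: the clear gap is 94 mm wide. Beyond them stands the yellow stop plate; green lines on the bench between are only flat markings.
- stop_face (a point): Centre of the near face of the yellow stop plate (fixed, 120 mm wide, 40 mm high, 10 mm thick), 20 mm above the bench, 150 mm along +y from the gate's origin. Against it the carton's origin is at y = +92 mm in the gate's frame.
- tub_white: Bystander: clear tub with blue band and white lid, 62 mm across, 76 mm high, standing just beside the gate's bay (gate's +x side). Origin: centre of its underside.
- tub_blue: Bystander: the same tub with a blue lid, standing clear of the work. Origin: centre of its underside.
- tub_black: Bystander: the same tub with a black lid, standing clear of the work. Origin: centre of its underside.
- plain_box: Bystander: small plain carton 50 x 70 x 40 mm high with a white label and no tape, just beside the gate's bay (gate's -x side). Origin: centre of its underside.
- tape_roll: Bystander: orange roll of packing tape lying flat, 90 mm across, 45 mm high, near the robot on its right. Origin: centre of its underside.
- cutter: Bystander: yellow box cutter lying flat, 100 x 32 x 20 mm, lying clear of the work. Origin: centre of its underside.
Not all that is in view belongs to the job. What is shaped like the carton but green or turquoise is not meant.

How it is judged (in metres and radians):
On the way:
1. the carton is in the gap, flat and lengthwise between the two posts (x of carton in the frame of gate between -0.01 and 0.01 m and y of carton in the frame of gate between -0.03 and 0.03 m and angle between the y axis of carton and the y axis of gate, either way round below 0.15 rad and height (world z) of carton below 0.008 m), for 0.04 s.
At the end, for the whole second after the job is handed in: The carton lies flat and at rest in the bay past the posts: its front end within 6 mm of the stop plate, within 12 mm of the gate's centre line and within 0.10 rad of square (y of carton in the frame of gate between 0.086 and 0.096 m and x of carton in the frame of gate between -0.012 and 0.012 m and angle between the y axis of carton and the y axis of gate, either way round below 0.1 rad and height (world z) of carton below 0.006 m and angle between carton's own z axis and vertical below 0.06 rad and linear speed of carton below 0.01 m/s); the robot touches nothing.
It fails at once if the carton is lifted more than 10 mm off the bench (height (world z) of carton above 0.01 m).
It fails at once if the carton is tipped by more than 0.15 rad (angle between carton's own z axis and vertical above 0.15 rad).
It fails at once if something else on the bench is moved by more than 15 mm (distance of any of tub_white, tub_blue, tub_black, plain_box, tape_roll, cutter from where it was at the start of the episode above 0.015 m).
It also fails if it takes over 48 s, if anything falls off the work surface, if the arm or the gripper's body presses on something with over 40 N, if the wrist force passes 120 N, or if a joint passes its speed limit or range.

## Working session

There is one attempt and no reset: what is moved stays moved. The work goes in short steps, Python scripts to look and compute and a shell command to move; the robot and the scene stay as the last step left them, time stands still between calls to the robot, and variables do not carry over. Pictures are saved under pics/ and viewed, at most 10 in all, crops included, and the job is handed in when it is done.

```bash
mkdir -p pics; ls; python3 - <<'E'
from plant import *
import cv2
for n in("top","scene"):
    s=snapshot(n); cv2.imwrite(f"pics/{n}0.png",s["color"][:,:,::-1]); print(n,s["fx"],s["cx"],s["cy"],s["R"],s["t"])
print(get_obs())
E
```

```text
pics
top 593.0082410102236 317.11577219192 242.08959598884152 [[ 0.00385085 -0.99995375  0.00881244]
 [-0.98727768 -0.00520258 -0.15892047]
 [ 0.15895897 -0.00808834 -0.98725206]] [-0.04583239  0.57013057  1.32943028]
scene 447.23570045520705 318.01594437404555 230.24420615427726 [[ 0.39199706  0.91981948 -0.01644487]
 [ 0.69244595 -0.30677245 -0.6530002 ]
 [-0.60568714  0.24458698 -0.75717918]] [-0.19460377 -0.38001716  1.46703163]
{'clock': 0.1, 'joint_pos': array([ 8.89284180e+01,  2.05872007e+01,  6.40292683e-01, -1.66905131e-02,
       -7.01359710e+01, -1.65062473e+01]), 'qvel': array([-0.02374244, -0.0325796 ,  0.16115674,  0.04447633,  0.04090099,
       -0.00160832]), 'tau': array([-1.71265376e-03, -5.84158623e+01,  2.93750167e+01,  7.01557875e+00,
        1.01757518e-02, -4.84889142e-05]), 'tool_pos': array([0.20381199, 0.64332301, 0.40383059]), 'orientation': array([ 1.79916078e+02, -8.50512025e-03, -1.75835057e+01]), 'force': array([-0.2207964 ,  0.35653097, -0.06901362]), 'moment': array([-0.0028708 , -0.02750206, -0.06643198]), 'gripper_force': 0.0, 'opening': 0.0878486958239971}
```

View pics/top0.png

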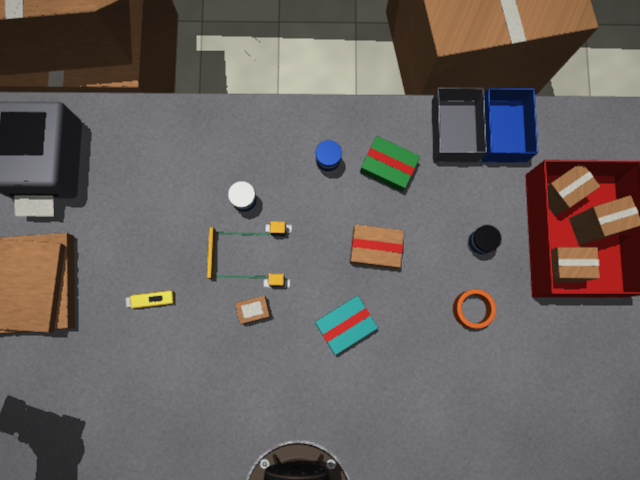

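View pics/scene0.png

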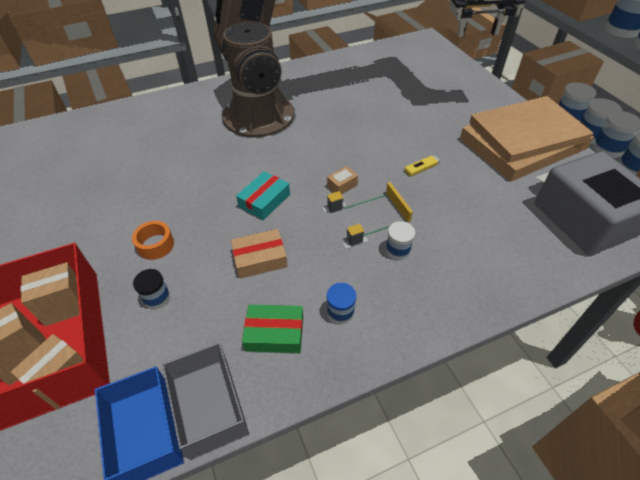

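Three red-taped boxes appear in the top view: brown at (377,247), green at (391,163) and turquoise at (346,326). The brown one is the carton; the other two have excluded colours. The posts are at (278,229) and (277,281), and the stop plate is at (212,254).

```bash
cat > h.py <<'E'
from plant import *
import numpy as np, cv2
def ray(s,uv,z):
    uv=np.atleast_2d(uv).astype(float)
    d=np.c_[(uv[:,0]-s["cx"])/s["fx"],(uv[:,1]-s["cy"])/s["fy"],np.ones(len(uv))]
    R=np.array(s["R"]);c=-R.T@np.array(s["t"]);w=d@R
    return c+w*((z-c[2])/w[:,2])[:,None]
def blobs(mask,amin=40):
    cs,_=cv2.findContours(mask.astype(np.uint8),cv2.RETR_EXTERNAL,cv2.CHAIN_APPROX_NONE)
    return [c for c in cs if cv2.contourArea(c)>amin]
def rect(s,c,z):
    p=ray(s,c[:,0,:],z)[:,:2]
    (x,y),(w,h),a=cv2.minAreaRect((p*1000).astype(np.float32))
    if w<h: w,h,a=h,w,a+90
    return x/1000,y/1000,w,h,(a+90)%180-90   # long side angle from world x
E
python3 - <<'E'
from h import *
s=snapshot("top");im=s["color"];hsv=cv2.cvtColor(im,cv2.COLOR_RGB2HSV)
H,S,V=[hsv[...,i].astype(int) for i in range(3)]
print("carton px",hsv[235,377],hsv[262,377],"tape",hsv[246,377],"cap",hsv[228,278],"stop",hsv[250,212],"side?",hsv[269,385],"plain",hsv[318,250])
roi=np.zeros(H.shape,bool);roi[150:360,110:430]=1
Y=roi&(H>=17)&(H<=32)&(S>150)&(V>100)
for c in blobs(Y,30): print("yellow",cv2.boundingRect(c),np.round(rect(s,c,.045),4))
R=roi&((H<6)|(H>174))&(S>170)&(V>100)
for c in blobs(R,30): print("red",cv2.boundingRect(c),np.round(rect(s,c,.045),4))
cv2.imwrite("pics/crop.png",cv2.resize(im[190:320,200:420,::-1],None,fx=3.6,fy=3.6,interpolation=cv2.INTER_CUBIC))
E
```

```text
carton px [ 14 128 185] [ 14 130 176] tape [  1 200 198] cap [ 21 184 224] stop [ 20 195  85] side? [120  10  51] plain [ 14 132 166]
yellow (131, 291, 43, 17) [  0.4368   0.3333  95.7157  30.2713 -83.3604]
yellow (269, 274, 15, 12) [ 4.83000e-01  5.08000e-02  3.23577e+01  2.53229e+01 -8.97257e+01]
yellow (207, 227, 6, 51) [  0.5463   0.2046 116.8396   9.2358  -0.8001]
yellow (270, 222, 15, 11) [ 6.05600e-01  5.03000e-02  3.27434e+01  2.36849e+01 -8.96805e+01]
red (323, 309, 47, 33) [ 3.811000e-01 -1.097000e-01  1.154035e+02  1.743270e+01 -5.831250e+01]
red (352, 238, 51, 15) [  0.5638  -0.1824 117.2272  19.8391  83.0759]
red (368, 150, 47, 25) [  0.766   -0.2171 115.8318  18.6132  64.3853]
```

View pics/crop.png

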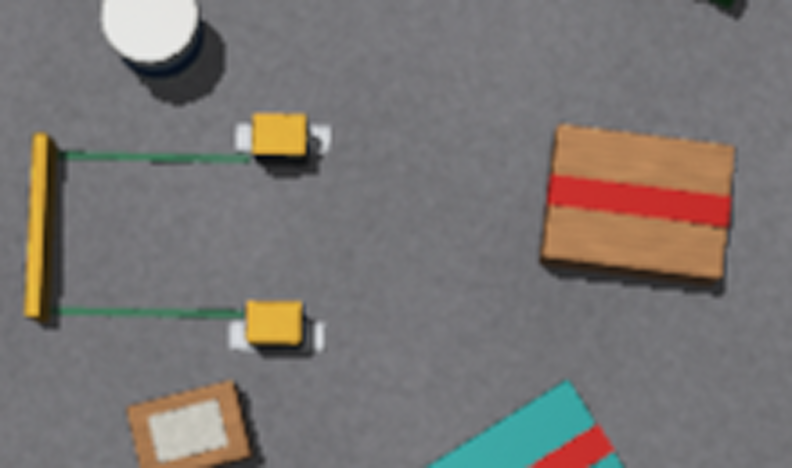

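The crop confirms it: the brown carton with red tape is at crop px (640,200), nearly aligned with the gate, while the other boxes are turquoise and green.

Plan:
1. With the two fingers spread along y, push the carton sideways (-x) to square and centre it.
2. Push it from behind through the gate.

I'm moving to the carton's +x side first.

```bash

python3 -m handwheel '[[0.3,1,0,0,0,0,-0.94],[0.3,1,0,0,0,0,-0.94],[0.3,1,0,0,0,0,-0.93],[0.3,1,1,0,0,0,0],[0.3,1,1,0,0,0,0]]'
python3 -m handwheel '[[0.3,1,1,0,0,0,0],[0.3,1,1,0,0,0,0],[0.3,1,1,0,0,0,0],[0.3,1,1,0,0,0,0],[0.3,1,1,0,0,0,0]]' >/dev/null
python3 -m handwheel '[[0.3,1,1,0,0,0,0],[0.3,1,1,0,0,0,0],[0.3,1,1,0,0,0,0],[0.3,1,1,0,0,0,0],[0.3,1,1,0,0,0,0]]' >/dev/null
python3 -m handwheel '[[0.3,1,1,0,0,0,0],[0.3,1,1,0,0,0,0],[0.3,1,1,0,0,0,0],[0.3,0,1,0,0,0,0],[0.3,0,1,0,0,0,0]]' >/dev/null
python3 -m handwheel '[[0.3,0,1,0,0,0,0],[0.3,0,1,0,0,0,0],[0.3,0,1,0,0,0,0],[0.3,0,1,0,0,0,0],[0.3,0,1,0,0,0,0]]' >/dev/null
python3 -m handwheel '[[0.3,0,1,0,0,0,0],[0.3,0,1,0,0,0,0],[0.3,0,1,0,0,0,0],[0.3,0,1,0,0,0,0],[0.3,0,1,0,0,0,0]]'
python3 -m handwheel '[[0.3,0,1,0,0,0,0],[0.3,0,1,0,0,0,0],[0.3,0,0.5,0,0,0,0],[0.3,0,0,0,0,0,0]]'
```

```text
clock: 0.78
tool_pos: [0.327, 0.5767, 0.404]
orientation: [179.9, 0.0, -0.7]
force: [-0.6, -0.1, -0.8]
opening: 0.057
gripper_force: 0.0
clock: 3.9
tool_pos: [0.6434, -0.0534, 0.4046]
orientation: [180.0, 0.0, -0.7]
force: [0.5, 0.6, 0.5]
opening: 0.0571
gripper_force: 0.0
clock: 4.4
tool_pos: [0.6426, -0.1151, 0.4045]
orientation: [180.0, 0.0, -0.8]
force: [-0.4, -0.2, 0.7]
opening: 0.0568
gripper_force: 0.0
```

```bash

python3 -m handwheel '[[0.3,0.3,1,0,0,0,0],[0.3,0,1,1,0,0,0],[0.3,0,0.7,1,0,0,0],[0.3,0,0,1,0,0,0],[0.3,0,0,1,0,0,0]]' >/dev/null
python3 -m handwheel '[[0.3,0,0,1,0,0,0],[0.3,0,0,1,0,0,0],[0.3,0,0,1,0,0,0],[0.3,0,0,1,0,0,0],[0.3,0,0,0.34,0,0,0]]'
python3 -m handwheel '[[0.3,0,0,0,0,0,0]]'
python3 - <<'E'
from h import *
s=snapshot("scene");cv2.imwrite("pics/s1.png",s["color"][100:400,60:480,::-1])
E
```

```text
clock: 5.65
tool_pos: [0.649, -0.1809, 0.1945]
orientation: [-180.0, 0.1, -0.7]
force: [0.4, 0.1, -0.3]
opening: 0.0572
gripper_force: 0.0
clock: 5.78
tool_pos: [0.6496, -0.1813, 0.196]
orientation: [180.0, 0.0, -0.7]
force: [0.1, -0.0, -0.1]
opening: 0.0571
gripper_force: 0.0
```

View pics/s1.png

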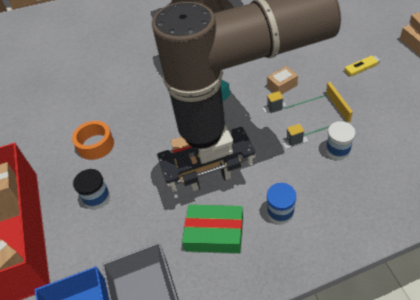

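The hand is on the carton's +x side at crop px (205,165), clear of the green box. Now the slow push in -x.

```bash

python3 -m handwheel '[[0.3,-0.6,0,0,0,0,0],[0.3,-0.3,0,0,0,0,0],[0.3,-0.25,0,0,0,0,0],[0.3,-0.2,0,0,0,0,0],[0.3,-0.2,0,0,0,0,0]]'
python3 -m handwheel '[[0.3,-0.2,0,0,0,0,0],[0.3,-0.15,0,0,0,0,0],[0.3,-0.1,0,0,0,0,0],[0.3,-0.1,0,0,0,0,0],[0.3,0,0,0,0,0,0]]'
python3 -m handwheel '[[0.3,0.3,0,0,0,0,0],[0.3,1,0,0,0,0,0],[0.3,0.5,0,-1,0,0,0],[0.3,0,0,-1,0,0,0],[0.3,0,0,-1,0,0,0]]'
python3 - <<'E'
from h import *
s=snapshot("top");cv2.imwrite("pics/t1.png",cv2.resize(s["color"][150:350,180:480,::-1],None,fx=2.6,fy=2.6))
E
```

```text
clock: 6.45
tool_pos: [0.6111, -0.1811, 0.1968]
orientation: [180.0, -0.1, -0.7]
force: [2.8, 1.1, 1.9]
opening: 0.057
gripper_force: 1.5
clock: 7.08
tool_pos: [0.5971, -0.1812, 0.1965]
orientation: [180.0, -0.0, -0.7]
force: [4.1, -0.2, 3.7]
opening: 0.0569
gripper_force: 2.3
clock: 7.7
tool_pos: [0.641, -0.1817, 0.2701]
orientation: [-180.0, 0.3, -0.8]
force: [0.4, 0.3, -0.2]
opening: 0.0575
gripper_force: 0.0
```

View pics/t1.png

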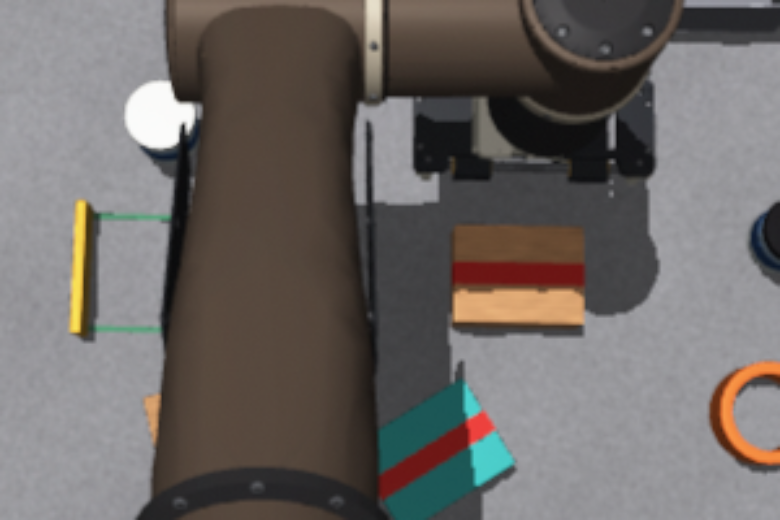

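The carton is fully visible at crop px (518,275) and looks square. I'll measure it.

```bash
cat >> h.py <<'E'
def carton(roi):  # roi u0,v0,u1,v1
    s=snapshot("top");hsv=cv2.cvtColor(s["color"],cv2.COLOR_RGB2HSV).astype(int);H,S,V=hsv[...,0],hsv[...,1],hsv[...,2]
    m=np.zeros(H.shape,bool);m[roi[1]:roi[3],roi[0]:roi[2]]=1
    r=m&((H<5)|(H>174))&(S>160)&(V>50)
    for n,k in(("tape",r),("all",r|(m&(H>=8)&(H<=19)&(S>100)&(V>70)))):
        k=cv2.morphologyEx(k.astype(np.uint8),cv2.MORPH_CLOSE,np.ones((3,3)))
        for c in blobs(k,150):
            x,y,w,h,a=rect(s,c,.045); g=np.radians(-.7)
            d=np.array([x-.5443,y-.0505]);gx=d@[np.cos(g),np.sin(g)];gy=d@[-np.sin(g),np.cos(g)]
            print(n,"xy %.4f %.4f size %.0f %.0f longaxis %.2f gate x %.1f y %.1f mm"%(x,y,w,h,a,gx*1e3,gy*1e3))
E
python3 - <<'E'
from h import *
carton((340,225,420,285))
E
```

```text
tape xy 0.5410 -0.1855 size 114 19 longaxis -89.71 gate x -0.5 y -236.0 mm
all xy 0.5400 -0.1865 size 117 86 longaxis -89.73 gate x -1.4 y -237.1 mm
```

```bash

python3 -m handwheel '[[-0.2,-1,1,0,0,0,0],[-0.2,-1,1,0,0,0,0],[-0.2,-1,1,0,0,0,0],[-0.2,-1,1,0,0,0,0],[-0.2,0,0,0,0,0,1]]'
python3 -m handwheel '[[-0.2,0,0,0,0,0,1],[-0.2,0,0,0,0,0,1],[-0.2,0,0,0,0,0,1],[-0.2,0,0,0,0,0,1],[-0.2,0,0,0,0,0,1]]' >/dev/null
python3 -m handwheel '[[-0.2,0,0,0,0,0,1],[-0.2,0,0,0,0,0,1],[-0.2,0,0,0,0,0,1],[-0.2,0,0,0,0,0,1],[-0.2,0,0,0,0,0,1]]' >/dev/null
python3 -m handwheel '[[-0.2,0,0,0,0,0,1],[-0.2,0,0,0,0,0,1],[-0.2,0,0,0,0,0,1],[-0.2,0,0,0,0,0,1],[-0.2,0,0,0,0,0,0]]'
```

```text
clock: 8.43
tool_pos: [0.5379, -0.2816, 0.2695]
orientation: [-179.9, 0.3, -7.0]
force: [0.3, -0.8, 0.3]
opening: 0.0349
gripper_force: 0.0
clock: 10.3
tool_pos: [0.5399, -0.2803, 0.2697]
orientation: [179.8, 0.1, -90.7]
force: [-0.4, -0.0, 0.4]
opening: 0.0352
gripper_force: 0.0
```

```bash

python3 -m handwheel '[[-0.2,0,0,1,0,0,0],[-0.2,0,0,1,0,0,0],[-0.2,0,0,0.95,0,0,0],[-0.2,-0.5,0,0,0,0,0],[-0.2,-0.2,0,0,0,0,0]]'
python3 -m handwheel '[[-0.2,-0.2,0,0,0,0,0],[-0.2,-0.3,0,0,0,0,0],[-0.2,-0.4,0,0,0,0,0],[-0.2,-0.4,0,0,0,0,0],[-0.2,-0.4,0,0,0,0,0]]'
python3 -m handwheel '[[-0.2,-0.4,0,0,0,0,0],[-0.2,-0.4,0,0,0,0,0],[-0.2,-0.4,0,0,0,0,0],[-0.2,-0.4,0,0,0,0,0],[-0.2,-0.4,0,0,0,0,0]]'
python3 -m handwheel '[[-0.2,-0.4,0,0,0,0,0],[-0.2,-0.3,0,0,0,0,0],[-0.2,-0.2,0,0,0,0,0],[-0.2,0,0,0,0,0,0]]'
python3 - <<'E'
from h import *
s=snapshot("top");cv2.imwrite("pics/t2.png",cv2.resize(s["color"][150:350,180:480,::-1],None,fx=2.6,fy=2.6))
s=snapshot("wrist");cv2.imwrite("pics/w2.png",s["color"][:,:,::-1])
E
```

```text
clock: 10.92
tool_pos: [0.541, -0.2621, 0.1977]
orientation: [180.0, 0.0, -90.6]
force: [-0.3, -0.6, -0.1]
opening: 0.0349
gripper_force: 0.0
clock: 11.55
tool_pos: [0.5418, -0.2201, 0.1983]
orientation: [-179.9, -0.0, -90.7]
force: [0.0, -5.1, 4.1]
opening: 0.0351
gripper_force: 2.5
clock: 12.18
tool_pos: [0.5423, -0.17, 0.1981]
orientation: [-179.9, -0.0, -90.7]
force: [0.5, -6.0, 5.2]
opening: 0.0349
gripper_force: 2.6
clock: 12.68
tool_pos: [0.5421, -0.1473, 0.1971]
orientation: [180.0, 0.0, -90.7]
force: [0.3, -0.2, -0.6]
opening: 0.0349
gripper_force: 0.0
```

View pics/t2.png

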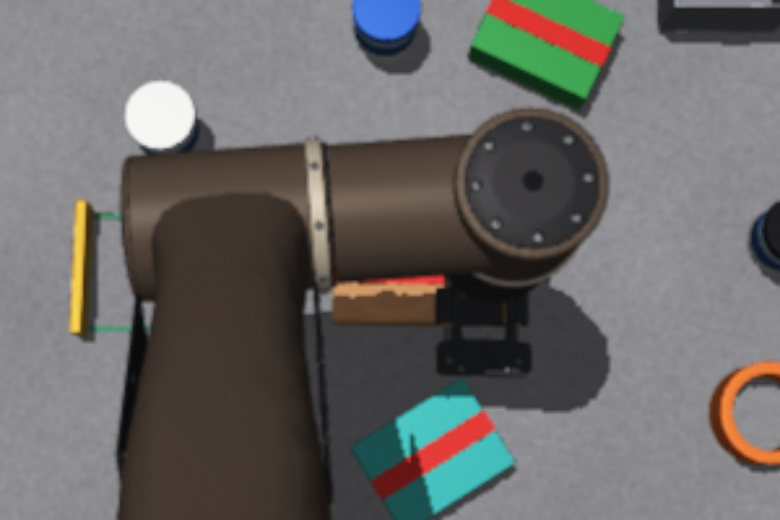

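View pics/w2.png

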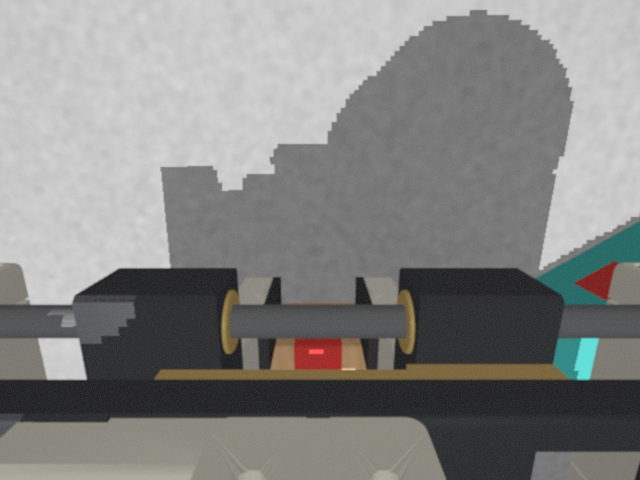

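The top view shows the carton's -x edge at crop (390,323) and part of the tape at (390,282). The wrist view shows the tape centred between the fingers (px 293–343). Forearm hides the rest, so I'll check the tape's lower edge in the top view and look for the tape in the scene view.

```bash
python3 - <<'E'
from h import *
def red(im): 
    f=im.astype(int); return (f[...,0]>1.9*f[...,1])&(f[...,0]>1.9*f[...,2])&(f[...,0]>50)
s=snapshot("top");r=red(s["color"])[225:285];P=[]
for u in range(312,350):
    v=np.flatnonzero(r[:,u])
    if len(v)>1: P.append((u,225+v.max()+.5))
p=ray(s,P,.045);k=np.polyfit(p[:,1],p[:,0],1);print("tape -x edge: n",len(P),"x mean %.4f at y %.4f slope deg %.2f"%(p[:,0].mean(),p[:,1].mean(),np.degrees(np.arctan(k[0]))))
s=snapshot("scene");r=red(s["color"])
for c in blobs(r,60):
    b=cv2.boundingRect(c)
    if 200<b[0]<420 and 130<b[1]<300: print("scene",b,np.round(rect(s,c,.045),4))
cv2.imwrite("pics/s2.png",cv2.resize(s["color"][130:320,200:460,::-1],None,fx=3,fy=3))
E
```

```text
tape -x edge: n 29 x mean 0.5323 at y -0.0847 slope deg -0.29
scene (288, 218, 31, 13) [ 5.44700e-01 -5.84000e-02  7.69264e+01  1.89891e+01 -8.97194e+01]
```

View pics/s2.png

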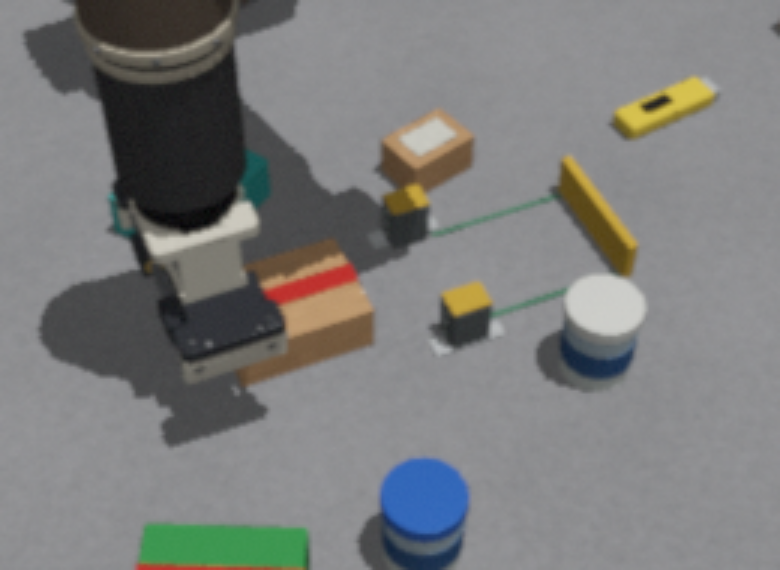

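The scene view shows the carton front heading centrally between the posts, caps at crop (407,200) and (467,300). I'll measure the gate from this view for a consistent check.

```bash
python3 - <<'E'
from h import *
s=snapshot("scene");hsv=cv2.cvtColor(s["color"],cv2.COLOR_RGB2HSV).astype(int);H,S,V=hsv[...,0],hsv[...,1],hsv[...,2]
Y=(H>=17)&(H<=32)&(S>150)&(V>100);Y[:, :310]=0;Y[:,405-0:]&=True
for c in blobs(Y,20):
    b=cv2.boundingRect(c)
    if 320<b[0]<420 and 160<b[1]<260: print(b,np.round(rect(s,c,.045),4))
E
```

```text
(348, 225, 15, 10) [6.09800e-01 4.90000e-02 3.16645e+01 2.29862e+01 8.94163e+01]
(329, 191, 13, 10) [4.84900e-01 5.26000e-02 3.17885e+01 2.66199e+01 8.52864e+01]
(388, 183, 24, 38) [  0.5687   0.1978 137.2376  19.5633  -6.2474]
```

Both views agree the carton is about 1 mm to -x of the centre line and nearly square. I'm going on with a slight +x trim and watching the force.

```bash

python3 -m handwheel '[[-0.2,-0.2,0,0,0,0,0],[-0.2,-0.4,-0.01,0,0,0,0],[-0.2,-0.4,-0.01,0,0,0,0],[-0.2,-0.4,-0.01,0,0,0,0],[-0.2,-0.4,-0.01,0,0,0,0]]'
python3 -m handwheel '[[-0.2,-0.3,0,0,0,0,0],[-0.2,-0.3,0,0,0,0,0],[-0.2,-0.3,0,0,0,0,0],[-0.2,-0.3,0,0,0,0,0],[-0.2,-0.3,0,0,0,0,0]]'
python3 - <<'E'
from h import *
s=snapshot("scene")
cv2.imwrite("pics/s3.png",cv2.resize(s["color"][130:320,200:460,::-1],None,fx=3,fy=3))
E
```

```text
clock: 13.55
tool_pos: [0.5439, -0.1021, 0.1975]
orientation: [-180.0, 0.0, -90.7]
force: [-0.2, -1.6, -1.7]
opening: 0.0353
gripper_force: 0.7
clock: 14.18
tool_pos: [0.5443, -0.065, 0.1974]
orientation: [-180.0, -0.0, -90.7]
force: [-0.7, -2.0, -1.5]
opening: 0.0348
gripper_force: 0.9
```

View pics/s3.png

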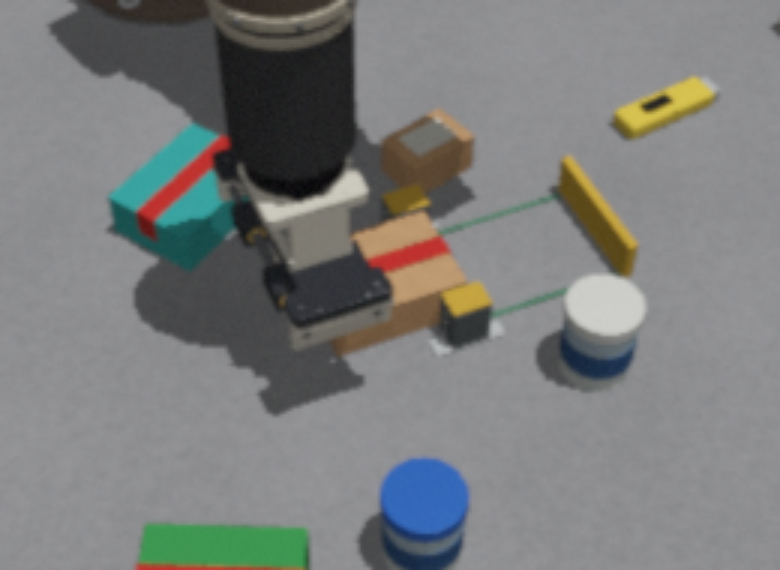

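The carton's front is in the gap between both posts at crop (445,260) with low force. I'm continuing.

```bash

python3 -m handwheel '[[-0.2,-0.3,0,0,0,0,0],[-0.2,-0.3,0,0,0,0,0],[-0.2,-0.3,0,0,0,0,0],[-0.2,-0.3,0,0,0,0,0],[-0.2,-0.3,0,0,0,0,0]]'
python3 -m handwheel '[[-0.2,-0.3,0,0,0,0,0],[-0.2,-0.3,0,0,0,0,0],[-0.2,-0.3,0,0,0,0,0],[-0.2,-0.3,0,0,0,0,0],[-0.2,-0.3,0,0,0,0,0]]'
python3 -m handwheel '[[-0.2,-0.3,0,0,0,0,0],[-0.2,-0.3,0,0,0,0,0],[-0.2,-0.3,0,0,0,0,0],[-0.2,-0.3,0,0,0,0,0],[-0.2,-0.2,0,0,0,0,0]]'
python3 -m handwheel '[[-0.2,-0.15,0,0,0,0,0],[-0.2,-0.15,0,0,0,0,0],[-0.2,-0.1,0,0,0,0,0],[-0.2,-0.1,0,0,0,0,0],[-0.2,-0.1,0,0,0,0,0]]'
```

```text
clock: 14.85
tool_pos: [0.5448, -0.0274, 0.1975]
orientation: [-180.0, -0.0, -90.7]
force: [0.5, -3.2, 0.5]
opening: 0.0348
gripper_force: 1.6
clock: 15.48
tool_pos: [0.5453, 0.01, 0.1975]
orientation: [180.0, -0.0, -90.7]
force: [-1.2, -4.3, 3.6]
opening: 0.0349
gripper_force: 2.3
clock: 16.1
tool_pos: [0.5457, 0.045, 0.1975]
orientation: [180.0, -0.0, -90.7]
force: [-0.5, -5.1, 4.9]
opening: 0.0349
gripper_force: 2.7
clock: 16.73
tool_pos: [0.5458, 0.0596, 0.1974]
orientation: [180.0, -0.0, -90.7]
force: [-0.5, -5.1, 5.0]
opening: 0.0351
gripper_force: 2.7
```

```bash

python3 -m handwheel '[[-0.2,-0.1,0,0,0,0,0],[-0.2,-0.1,0,0,0,0,0],[-0.2,-0.1,0,0,0,0,0],[-0.2,-0.06,0,0,0,0,0]]'
python3 -m handwheel '[[-0.2,-0.06,0,0,0,0,0],[-0.2,-0.06,0,0,0,0,0]]'
python3 -m handwheel '[[-0.2,-0.06,0,0,0,0,0]]'
```

```text
clock: 17.23
tool_pos: [0.5459, 0.0686, 0.1975]
orientation: [180.0, -0.0, -90.7]
force: [-0.5, -6.5, 4.5]
opening: 0.0351
gripper_force: 2.7
clock: 17.48
tool_pos: [0.546, 0.0716, 0.1974]
orientation: [180.0, -0.0, -90.7]
force: [-0.4, -6.7, 5.2]
opening: 0.035
gripper_force: 2.8
clock: 17.6
tool_pos: [0.546, 0.073, 0.1974]
orientation: [180.0, -0.0, -90.7]
force: [-0.7, -6.5, 4.4]
opening: 0.0353
gripper_force: 2.7
```

```bash

python3 -m handwheel '[[-0.2,-0.05,0,0,0,0,0]]'
python3 -m handwheel '[[-0.2,-0.05,0,0,0,0,0]]'
```

```text
clock: 17.73
tool_pos: [0.546, 0.0743, 0.1975]
orientation: [180.0, -0.0, -90.7]
force: [-0.7, -5.5, 4.9]
opening: 0.0349
gripper_force: 2.7
clock: 17.85
tool_pos: [0.546, 0.0755, 0.1974]
orientation: [180.0, -0.0, -90.7]
force: [0.7, -8.4, 4.3]
opening: 0.0354
gripper_force: 4.9
```

```bash

python3 -m handwheel '[[-0.2,-0.04,0,0,0,0,0]]'
```

```text
clock: 17.98
tool_pos: [0.546, 0.0758, 0.1974]
orientation: [179.9, -0.1, -90.7]
force: [3.0, -15.0, 4.3]
opening: 0.0349
gripper_force: 7.5
```

Contact with the plate: the force jumped to 15 N. I'll back off along the travel axis, rise and check.

```bash

python3 -m handwheel '[[-0.2,0.1,0,0,0,0,0],[-0.2,0.8,0,0,0,0,0],[-0.2,1,0,0,0,0,0],[-0.2,1,0,0,0,0,0],[-0.2,0.5,0,-1,0,0,0]]'
python3 -m handwheel '[[-0.2,1,0,-1,0,0,0],[-0.2,1,0,-1,0,0,0],[-0.2,1,0,-1,0,0,0],[-0.2,1,0,-1,0,0,0],[-0.2,1,0,-1,0,0,0]]'
python3 -m handwheel '[[-0.2,1,0,0,0,0,0],[-0.2,1,0,0,0,0,0],[-0.2,1,0,0,0,0,0],[-0.2,1,0,0,0,0,0],[-0.2,0,0,0,0,0,0]]'
python3 - <<'E'
from h import *
s=snapshot("top");carton((205,225,270,282))
a=cv2.resize(s["color"][180:330,180:380,::-1],(800,600),interpolation=cv2.INTER_CUBIC)
cv2.imwrite("pics/t4.png",a)
E
```

```text
clock: 18.6
tool_pos: [0.5439, -0.0102, 0.2208]
orientation: [179.8, -0.0, -90.8]
force: [0.7, -0.2, -0.0]
opening: 0.0352
gripper_force: 0.0
clock: 19.23
tool_pos: [0.543, -0.1346, 0.348]
orientation: [-180.0, 0.0, -90.7]
force: [0.5, -1.1, -0.0]
opening: 0.035
gripper_force: 0.0
clock: 19.85
tool_pos: [0.5417, -0.235, 0.3468]
orientation: [180.0, 0.0, -90.8]
force: [-0.2, -0.4, 0.1]
opening: 0.0349
gripper_force: 0.0
tape xy 0.5459 0.1419 size 116 19 longaxis 88.64 gate x 0.5 y 91.4 mm
all xy 0.5450 0.1430 size 118 98 longaxis -88.93 gate x -0.4 y 92.5 mm
```

View pics/t4.png

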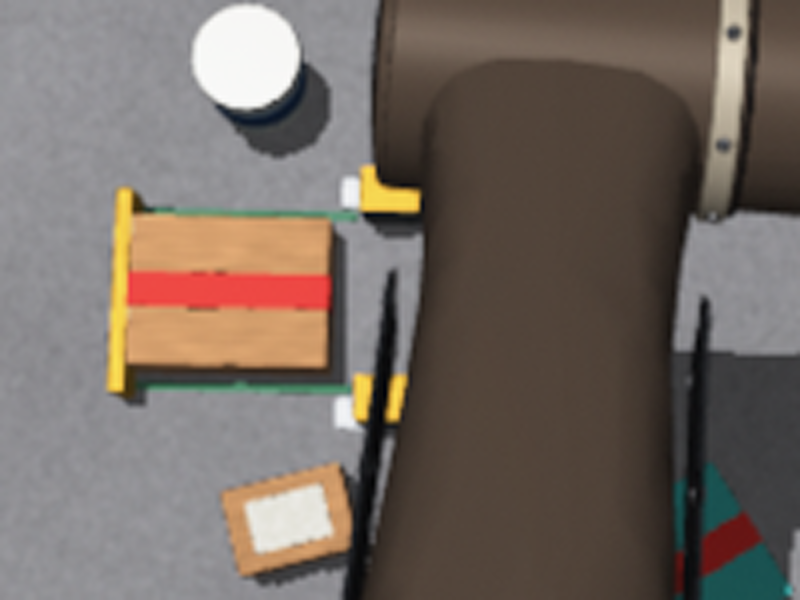

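The carton sits flush against the yellow plate at crop (228,290), square, centred and past the posts. The measured pose in the gate frame is x ≈ 0 and y ≈ 92 mm. The tub at (245,60) and the plain box at (290,520) have not visibly moved. Handing in.

```bash
python3 -c "
from plant import *
print(close_job())"
```

```text
the job is handed in; nothing more can be done
None
```

The carton was pushed through the gate and sits square against the stop plate, measured at about x = 0 and y = 92 mm in the gate frame; the hand is clear, and the job is handed in, though no verdict came back.

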